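# Sort birdhouse parts into the bench trays

### The job

Sort the loose birdhouse parts into the bench trays: both maple wall blocks go in the green tray and both cherry perch rods in the blue tray, one part to a bay, and the brass hasp goes in the red tray. Each part must lie flat on its tray's floor, the blocks and the hasp on a broad face. Leave the gray stone weight where it stands.

Things in the scene. Friction and masses are not known exactly. Their poses are not given: they have to be found in the camera images.
- wall_front_c (a point): Maple wall block with a round entrance hole: pale wood block 70 x 45 x 30 mm (x, y, z) with a 25 mm hole straight through along z. Point at its centre, 15 mm above its underside; x runs along its length. Loose, lying flat on the bench, 45 to 80 g.
- wall_side_c (a point): Plain maple wall block without a hole: pale wood 70 x 45 x 30 mm (x, y, z). Point at its centre, 15 mm above its underside; x runs along its length. Loose, lying flat on the bench, 50 to 90 g.
- perch_long_c (a point): Long cherry perch rod: dark red-brown wood, 95 mm long, round 14 mm diameter shaft with 18 mm square ends each 12 mm long, so that it does not roll. Point at its centre, 9 mm above its underside; x runs along the rod. Loose, lying on the bench, about 25 g.
- perch_short_c (a point): Short cherry perch rod: like the long one but 70 mm long (14 mm round shaft, 18 mm square ends each 12 mm long). Point at its centre, 9 mm above its underside; x runs along the rod. Loose, lying on the bench, about 20 g.
- hasp_c (a point): Brass hasp, folded shut: a flat brass-yellow slab 70 x 30 x 10 mm (x, y, z) with dark screw holes and a slot on top. Point at its centre, 5 mm above its underside; x runs along its length. Loose, lying flat on the bench, 90 to 160 g.
- tray_green: Green sorting tray for wall blocks, outside 120 x 200 mm (x by y) and 25 mm high, walls and floor 5 mm thick, open top. Origin at the centre of its underside, z up. Bolted to the bench; its place and yaw differ each time. A white, 5 mm thick, full-height wall across the middle (in the plane y = 0) makes two bays, each about 110 mm along x and 92 mm along y, centred at y = +49 and -49 mm. 
- tray_blue: Blue sorting tray for perch rods, outside 120 x 200 mm (x by y) and 25 mm high, walls and floor 5 mm thick, open top. Origin at the centre of its underside, z up. Bolted to the bench; its place and yaw differ each time. A white, 5 mm thick, full-height wall across the middle (in the plane y = 0) makes two bays, each about 110 mm along x and 92 mm along y, centred at y = +49 and -49 mm. 
- tray_red: Red sorting tray for hardware, outside 120 x 200 mm (x by y) and 25 mm high, walls and floor 5 mm thick, open top. Origin at the centre of its underside, z up. Bolted to the bench; its place and yaw differ each time. No divider: one bay 110 mm along x and 190 mm along y.
- stone_c (a point): Squat round gray stone weight, 80 mm diameter, 42 mm high, 0.55 kg, loose, standing among the parts. Point at its centre, 21 mm above the bench. Not to be moved.
Not all that is in view belongs to the job. What is shaped like the part that bears wall_side_c but orange is not meant.

How it is judged:
By the outcome, as a careful person would: the job done as asked, in the order asked, and still so for the second after the job is handed in, with the robot touching nothing.
It also fails if it takes over 120 s, if anything falls off the work surface, if the arm or the gripper's body presses on something with over 40 N, if the wrist force passes 120 N, or if a joint passes its speed limit or range.

### The arm

A 7-joint arm with a two-finger parallel gripper is mounted at the origin on the work surface. World frame = base frame: x ahead of the robot, y to its left, z up, the work surface at z = 0. Lengths are in m, angles in rad, forces in N, time in s.
With the tool pointing down it reaches from about 0.4 to 0.85 m from the base axis. Payload 4.5 kg.
Tool frame: the origin (TCP) lies midway between the tips of the shut fingers; the grasp point (between the pads) lies 19 mm behind it; z points along the fingers, y is the line along which they close (so a half turn about z gives the same grasp; the last joint's range is limited). The gripper opens to 88 mm and grips with 3 to 60 N. Pads are 18 mm wide; open, the fingers measure 123 mm over their backs; the gripper's body (75 mm by 187 mm) begins 45 mm behind the grasp point.
Start: joints at [-1.217, 0.689, -0.195, 1.565, 0.157, 0.902, -0.215], TCP at [0.196, 0.593, 0.212] pointing down, gripper open.
Joint ranges: [-3.01, 3.01], [-0.46, 2.08], [-1.47, 1.51], [0.13, 2.56], [-1, 4.14], [0.04, 2.09], [-2.66, 2.66]. Speed limits (rad/s): [2.57, 2.57, 3.14, 3.14, 3.14, 3.14, 3.14].

### API

Orientations are given as a unit quaternion [x, y, z, w].
In Python, from plant import r gives the robot as it stands.
- The arm moves only by the tool carry_out, never from a script. Its argument "plan" is a list of rows, each an object with "rot": the turn, a rotation vector about the tool's x, y, z in rad, a list of three; "xyz": the shift along the tool's x, y, z in m, a list of three; "grip": the closure in counts, from 0 (fully open) to 255 (shut). In form: [{"rot": [wx, wy, wz], "xyz": [dx, dy, dz], "grip": grip}, ...]. A call has 1 to 8 rows; each row is the pose to reach, as a shift and turn from the pose commanded when the call began, along the tool's axes at that moment; what a row does not reach only later rows make up. A row lasts 1/12 s, in which the tool goes at most 41.7 mm and 7.16 degrees, less where a joint would pass 70% of its speed; a pose out of reach is approached as far as the arm can. A call with a gripper value outside its range is refused whole. The fingers move at their own pace and stop on an object; "squeeze" is the grip in N (left out, the last holds). Time passes only in rows, so rows that repeat a pose let the fingers close. It gives the time, the measured TCP pose, the force, the opening and the grip force at its end, in the units of the state.
- r.get_state(): the state, without advancing time (a new reading comes with each control period).
- r.snapshot(name): name is "scene" or "top" or "wrist"; returns the picture (400x640x3 uint8, red, green, blue); there is no depth.
- r.camera_params(name): a dict with "fx", "fy", "cx", "cy" (pixels), "distortion" ([k1, k2, p1, p2, k3] as OpenCV has them; the pictures are not rectified), "position" and "attitude" of the camera in the world; the wrist camera has in their place "hand_eye" (4x4, takes a point from camera to tool coordinates, whose origin is the TCP and whose axes are the flange's). Camera axes: x right, y down, z forward; pixel columns grow to the right and rows downward; lengths in m; the calibration is good to about 2 mm. A picture is of the moment at which its call begins: read the wrist's pose just before it. camera_params takes no time and is no camera call.
- r.finish_job(): hands the job in; it is judged then, once.
The state is a dict: "clock": time; "q": joint angles; "qd": joint speeds; "joint_torque": joint torques, N m; "tool_pos": TCP position; "eef_rot": TCP orientation; "contact_force": force on the tool from outside, world axes, zero at the start; "moment": the same for the moment, N m; "opening": opening from 0.0 (shut) to 1.0 (fully open); "finger_force": force on a finger pad.
Only numpy, scipy, OpenCV 4.12 (cv2) and the standard library are available. Lean on these libraries where they do the work, as an engineer would, in place of code of your own. Each camera call takes 0.05 s, during which the arm holds its last target. There are 200 camera calls.

## Working session

There is one attempt and no reset: what is moved stays moved. The work goes in short steps, Python scripts to look and compute and a tool call to move; the robot and the scene stay as the last step left them, time stands still between calls to the robot, and variables do not carry over. Pictures are saved under pics/ and viewed, at most 16 in all, crops included, and the job is handed in when it is done.

Besides the shell and the picture viewer there is one more tool, called after "Call:" as a command line: name --argument value ..., lists and objects as JSON in quotes. carry_out: Moves the arm, as the interface text tells. Its arguments: {"type":"object","properties":{"plan":{"type":"array"},"squeeze":{"type":"number"}},"required":["plan"]}

```bash
ls; mkdir -p pics
python3 - <<'E'
from plant import r
import cv2
for n in("top","scene"):
    cv2.imwrite(f"pics/{n}0.png",r.snapshot(n)[:,:,::-1]); print(n,r.camera_params(n))
print(r.camera_params("wrist")); s=r.get_state(); print(s)
E
```

```text
pics
top {'fx': 450.7899857025667, 'fy': 450.7899857025667, 'cx': 314.5512855141917, 'cy': 191.95571499262877, 'distortion': array([-0.07956926,  0.        ,  0.        ,  0.        ,  0.        ]), 'position': array([0.37276105, 0.00891757, 0.99110543]), 'attitude': array([ 0.70802918, -0.70041784,  0.06209165, -0.0652239 ])}
scene {'fx': 493.7390398345773, 'fy': 493.7390398345773, 'cx': 311.08028400128103, 'cy': 205.14042295339317, 'distortion': array([0.0294041, 0.       , 0.       , 0.       , 0.       ]), 'position': array([ 0.90793502, -0.76243374,  0.76288285]), 'attitude': array([ 0.87886161,  0.22130529, -0.09749015, -0.41124435])}
{'fx': 291.95505743977697, 'fy': 291.95505743977697, 'cx': 315.15330787406634, 'cy': 198.89996776433762, 'distortion': array([-0.02449685,  0.        ,  0.        ,  0.        ,  0.        ]), 'hand_eye': array([[-2.99324242e-05, -9.56088105e-01, -2.93079398e-01,
         7.66944563e-02],
       [ 9.99999998e-01, -4.57246121e-05,  4.70327623e-05,
         7.90935549e-04],
       [-5.83684064e-05, -2.93079396e-01,  9.56088105e-01,
        -1.73483906e-01],
       [ 0.00000000e+00,  0.00000000e+00,  0.00000000e+00,
         1.00000000e+00]])}
{'clock': 0.1, 'q': array([-1.21720843,  0.68992443, -0.1945306 ,  1.56622304,  0.15734014,
        0.90250738, -0.21506993]), 'qd': array([-4.87847132e-04, -9.57132210e-04, -8.18616708e-04, -1.14510150e-03,
       -1.85298790e-03,  9.35429668e-05, -2.28046474e-03]), 'joint_torque': array([-3.28416238e-03, -5.28502572e+01, -1.27171621e+00, -1.53837562e+01,
       -5.25915704e-02,  1.90907645e-03,  6.12987992e-05]), 'tool_pos': array([0.19633625, 0.59271969, 0.2108799 ]), 'eef_rot': array([ 1.59145671e-01,  9.87254760e-01, -8.30897837e-04, -6.10892699e-05]), 'contact_force': array([ 0.51808033, -0.07830332, -0.09146875]), 'moment': array([-0.01310339,  0.00239825,  0.03585028]), 'finger_force': 0.0, 'opening': 0.9999670292775392}
```

View pics/top0.png

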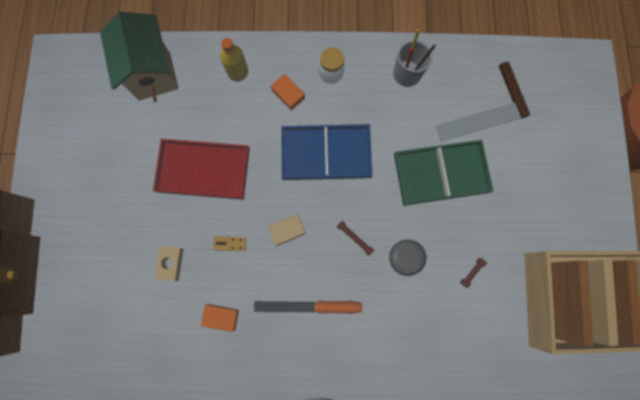

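View pics/scene0.png

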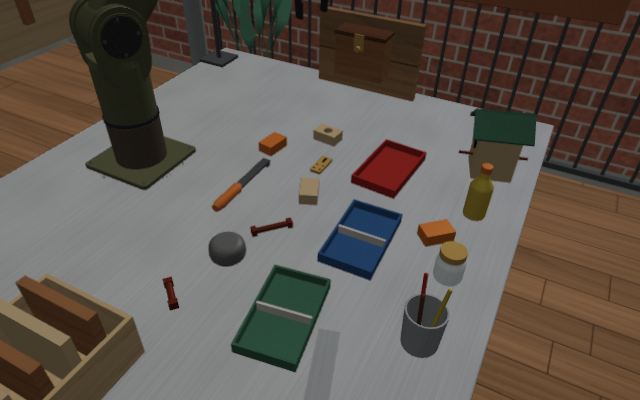

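The top view shows all the parts:
- **Wall blocks:** holed (168,264), plain (286,230).
- **Hasp:** (230,243).
- **Rods:** long (355,238), short (473,272).
- **Stone:** (408,257).
- **Trays:** red (202,169), blue (326,152), green (443,172).

The orange blocks are decoys.

```bash
cat > h.py <<'E'
from plant import r
import cv2, numpy as np
from scipy.spatial.transform import Rotation as R
def cam(n):
    p=r.camera_params(n); K=np.array([[p['fx'],0,p['cx']],[0,p['fy'],p['cy']],[0,0,1]])
    if n=='wrist':
        s=r.get_state(); T=np.eye(4); T[:3,:3]=R.from_quat(s['eef_rot']).as_matrix(); T[:3,3]=s['tool_pos']
        T=T@p['hand_eye']; return K,p['distortion'],T[:3,:3],T[:3,3]
    return K,p['distortion'],R.from_quat(p['attitude']).as_matrix(),np.array(p['position'])
def cast(c,px,z):
    K,d,M,o=c
    u=cv2.undistortPoints(np.array(px,float).reshape(-1,1,2),K,d)[:,0]
    v=np.c_[u,np.ones(len(u))]@M.T
    return (o+v*((z-o[2])/v[:,2])[:,None])[:,:2]
def rect(c,mask,z):
    cs,_=cv2.findContours(mask,cv2.RETR_EXTERNAL,cv2.CHAIN_APPROX_NONE)
    k=max(cs,key=cv2.contourArea)
    P=cast(c,k[:,0],z)*1000
    b=cv2.minAreaRect(P.astype(np.float32)); (w,h),a=b[1],b[2]
    if w<h: w,h,a=h,w,a+90
    a=(a+90)%180-90
    return np.round(b[0],1),round(w,1),round(h,1),round(a,1)   # mm, long-axis yaw deg
def yaw():
    M=R.from_quat(r.get_state()['eef_rot']).as_matrix(); return np.degrees(np.arctan2(M[1,0],M[0,0]))
def goal(x,y,z,axis):
    """shift/turn in tool axes to TCP x,y,z (m) pointing down with tool x axis along yaw 'axis' deg (mod 180)"""
    s=r.get_state(); A=R.from_quat(s['eef_rot']); M=A.as_matrix()
    out=[]
    for k in (0,180):
        t=np.radians(axis+k); G=np.array([[np.cos(t),np.sin(t),0],[np.sin(t),-np.cos(t),0],[0,0,-1]]).reshape(3,3)
        out.append((A.inv()*R.from_matrix(G)).as_rotvec())
    d=M.T@(np.array([x,y,z])-s['tool_pos'])
    print('xyz',np.round(d,4),'rot',*[np.round(o,3) for o in out])
E
python3 - <<'E'
from h import *
im=r.snapshot("top"); c=cam("top"); hsv=cv2.cvtColor(im,cv2.COLOR_RGB2HSV)
items={'wf':(168,264,.03),'ws':(286,230,.03),'hasp':(230,243,.01),'long':(355,238,.014),'short':(473,272,.014),'stone':(408,257,.03),'red':(202,169,.025),'blue':(326,152,.025),'green':(443,172,.025)}
for n,(x,y,z) in items.items():
    w=55 if n in('red','blue','green') else 26
    p=hsv[y-w:y+w,x-w:x+w].astype(int);H,S,V=p[...,0],p[...,1],p[...,2]
    H2=np.minimum(H,180-H)
    m={'red':(S>120)&(H2<8),'blue':(S>90)&(abs(H-112)<12),'green':(S>70)&(abs(H-75)<22),'stone':V<100}.get(n,(S>60)&(H<90)|(S>60)&(H>165))
    m=m.astype(np.uint8)*255
    full=np.zeros(im.shape[:2],np.uint8); full[y-w:y+w,x-w:x+w]=m
    if n in('blue','green'): full=cv2.morphologyEx(full,cv2.MORPH_CLOSE,np.ones((9,9)))
    print(n,*rect(c,full,z))
s=r.get_state();print(s['tool_pos'],yaw())
E
```

```text
wf [391.2 325.9] 66.6 45.9 -5.3
ws [465.7  74.3] 66.3 42.8 -66.7
hasp [435.6 199.2] 70.0 28.2 -89.2
long [451.5 -74.4] 90.1 13.9 47.5
short [ 378.6 -330.5] 66.5 15.8 -39.6
stone [ 409.4 -184. ] 76.1 75.6 -45.3
red [600.  266.3] 197.5 117.2 85.8
blue [641.1 -10.2] 196.4 119.6 -87.9
green [ 597.9 -269.5] 199.5 116.6 -80.9
[0.19638136 0.59281788 0.21099607] 161.6795589302591
```

Run:
```python
from h import *
goal(.391,.326,.10,174.7)
c=cam("top")
for z in(0,.1,.2): print(z,cast(c,[(527,253),(533,350),(550,345)],z).round(3).tolist())
```

```text
xyz [-0.2686 -0.192   0.1113] rot [-0.001 -0.    -0.227] [-0.000e+00  2.000e-03  2.914e+00]
0 [[0.421, -0.459], [0.212, -0.461], [0.221, -0.5]]
0.1 [[0.416, -0.412], [0.228, -0.414], [0.237, -0.449]]
0.2 [[0.411, -0.365], [0.244, -0.366], [0.252, -0.397]]
```

Call:
carry_out --plan '[{"rot":[0,0,-0.1],"xyz":[-0.04,-0.028,0],"grip":0},{"rot":[0,0,-0.227],"xyz":[-0.2686,-0.192,0.08],"grip":0},{"rot":[0,0,-0.227],"xyz":[-0.2686,-0.192,0.08],"grip":0},{"rot":[0,0,-0.227],"xyz":[-0.2686,-0.192,0.08],"grip":0},{"rot":[0,0,-0.227],"xyz":[-0.2686,-0.192,0.08],"grip":0},{"rot":[0,0,-0.227],"xyz":[-0.2686,-0.192,0.08],"grip":0},{"rot":[0,0,-0.227],"xyz":[-0.2686,-0.192,0.08],"grip":0},{"rot":[0,0,-0.227],"xyz":[-0.2686,-0.192,0.08],"grip":0}]' --squeeze 25

```text
clock: 0.82
tool_pos: [0.3875, 0.331, 0.1332]
eef_rot: [0.046, 0.999, 0.0, -0.0]
contact_force: [-0.0, 0.8, -0.2]
opening: 1.0
finger_force: 0.0
```

Call:
carry_out --plan '[{"rot":[0,0,0],"xyz":[0,0,0],"grip":0},{"rot":[0,0,0],"xyz":[0,0,0],"grip":0}]'

```text
clock: 0.98
tool_pos: [0.3882, 0.3294, 0.1329]
eef_rot: [0.049, 0.999, -0.001, -0.0]
contact_force: [-0.7, 0.7, 0.3]
opening: 1.001
finger_force: 0.0
```

Run:
```python
from h import *
c=cam("wrist"); cv2.imwrite("pics/w1.png",r.snapshot("wrist")[:,:,::-1])
s=r.get_state();print(s['tool_pos'],yaw(),s['clock']); goal(.391,.326,.006,174.7)
```

```text
[0.3870568  0.33214181 0.13344379] 174.56063316724598 1.0333
xyz [-0.0046 -0.0057  0.1274] rot [-0.    -0.001 -0.002] [-1.000e-03  0.000e+00  3.139e+00]
```

View pics/w1.png

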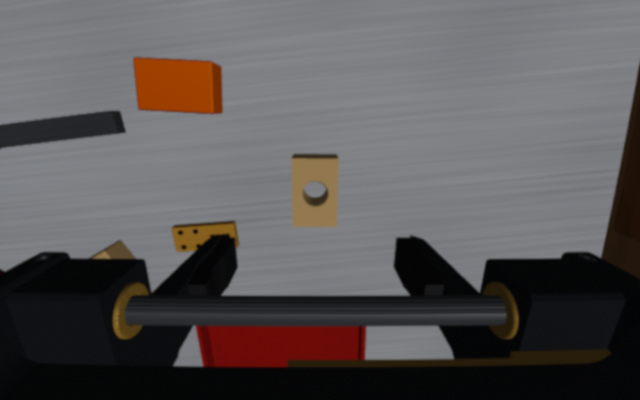

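The wrist view shows the holed block at (315,190), between the fingers and parallel to them. I'll measure it and compare with the top view.

```bash
cat >> h.py <<'E'
def wmeas(z,lo,hi,roi=None):
    """hsv mask in the wrist view -> rect at height z, and top face only is used if bright"""
    c=cam("wrist"); hsv=cv2.cvtColor(r.snapshot("wrist"),cv2.COLOR_RGB2HSV)
    m=cv2.inRange(hsv,np.array(lo),np.array(hi))
    if roi: 
        k=np.zeros_like(m); x0,y0,x1,y1=roi; k[y0:y1,x0:x1]=255; m&=k
    return rect(c,m,z)
E
python3 - <<'E'
from h import *
print(wmeas(.03,(10,60,110),(30,255,255),(270,145,370,235)))
P=np.array([r.get_state()['tool_pos'] for _ in range(4)]);print(P)
E
```

```text
(array([390.8, 329.1]), 69.2, 44.8, -5.9)
[[0.38631829 0.33373395 0.13378829]
 [0.38631829 0.33373395 0.13378829]
 [0.38631829 0.33373395 0.13378829]
 [0.38631829 0.33373395 0.13378829]]
```

Call:
carry_out --plan '[{"rot":[0,0,0],"xyz":[-0.004,0,0.035],"grip":0},{"rot":[0,0,0],"xyz":[-0.004,0,0.07],"grip":0},{"rot":[0,0,0],"xyz":[-0.004,0,0.1],"grip":0},{"rot":[0,0,0],"xyz":[-0.004,0,0.115],"grip":0},{"rot":[0,0,0],"xyz":[-0.004,0,0.124],"grip":0},{"rot":[0,0,0],"xyz":[-0.004,0,0.124],"grip":0},{"rot":[0,0,0],"xyz":[-0.004,0,0.124],"grip":200},{"rot":[0,0,0],"xyz":[-0.004,0,0.124],"grip":200}]' --squeeze 25

```text
clock: 1.75
tool_pos: [0.391, 0.3336, 0.0108]
eef_rot: [0.046, 0.999, 0.001, 0.001]
contact_force: [0.0, 0.6, -0.3]
opening: 0.872
finger_force: 0.0
```

Call:
carry_out --plan '[{"rot":[0,0,0],"xyz":[0,0,0],"grip":200},{"rot":[0,0,0],"xyz":[0,0,0],"grip":200},{"rot":[0,0,0],"xyz":[0,0,0],"grip":200},{"rot":[0,0,0],"xyz":[0,0,0],"grip":200},{"rot":[0,0,0],"xyz":[0,0,0],"grip":200},{"rot":[0,0,0],"xyz":[0,0,0],"grip":200}]'

```text
clock: 2.25
tool_pos: [0.3908, 0.3323, 0.0098]
eef_rot: [0.046, 0.999, 0.0, 0.0]
contact_force: [0.1, 1.2, 0.4]
opening: 0.419
finger_force: 0.0
```

Run:
```python
from h import *
s=r.get_state();print(s['opening'],s['finger_force'],s['tool_pos'])
cv2.imwrite("pics/w2.png",r.snapshot("wrist")[:,:,::-1])
```

```text
0.41932748010839643 0.0 [0.39076253 0.3322895  0.00981542]
```

View pics/w2.png

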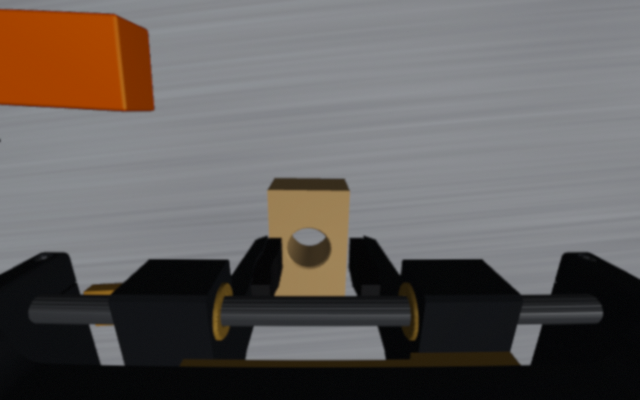

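The block is between the fingers with the hole at (309,247), and the fingers are still closing. Continue.

Call:
carry_out --plan '[{"rot":[0,0,0],"xyz":[0,0,0],"grip":255},{"rot":[0,0,0],"xyz":[0,0,0],"grip":255},{"rot":[0,0,0],"xyz":[0,0,0],"grip":255},{"rot":[0,0,0],"xyz":[0,0,0],"grip":255}]' --squeeze 25

```text
clock: 2.63
tool_pos: [0.3907, 0.3323, 0.0096]
eef_rot: [0.046, 0.999, -0.0, -0.0]
contact_force: [-0.0, -0.9, -0.6]
opening: 0.075
finger_force: 0.0
```

Run:
```python
from h import *
a=r.snapshot("wrist"); b=r.snapshot("scene")
cv2.imwrite("pics/w3.png",np.hstack([cv2.resize(a[100:400,150:500],(400,343)),cv2.resize(b[60:231,200:400],(400,343))])[:,:,::-1])
```

```text
(no output)
```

View pics/w3.png

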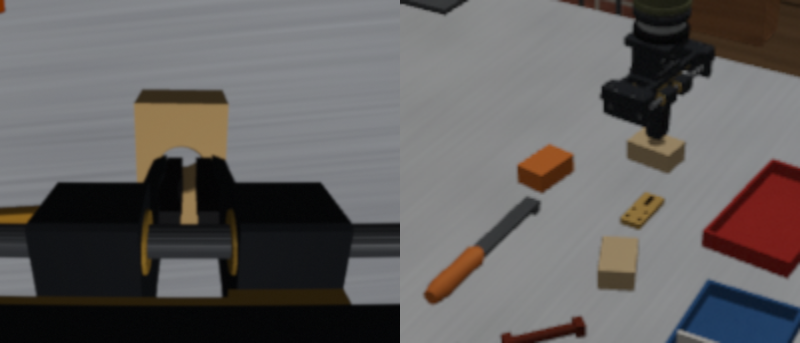

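The fingers shut over the block without touching it, so either the reported TCP height or the finger length doesn't match what I assumed. I'll project the reported TCP into both views to see where it lies relative to the visible tips.

```bash
cat >> h.py <<'E'
def proj(c,P):
    K,d,M,o=c; P=np.atleast_2d(P)
    rv=cv2.Rodrigues(M.T)[0]; return cv2.projectPoints(P.astype(float),rv,-M.T@o,K,d)[0][:,0]
E
python3 - <<'E'
from h import *
s=r.get_state(); p=s['tool_pos']; print(p,s['contact_force'],s['q'].round(4))
P=np.array([p,p+[0,0,.019],p+[0,0,.04]]); out=[]
for n,(x0,y0,w,hh) in {'wrist':(235,200,160,120),'scene':(280,80,100,75)}.items():
    c=cam(n); im=r.snapshot(n)[:,:,::-1].copy(); q=proj(c,P); print(n,q.round(1).tolist())
    k=400/w; b=cv2.resize(im[y0:y0+hh,x0:x0+w],(400,300),interpolation=cv2.INTER_CUBIC)
    for i,u in enumerate(q): cv2.circle(b,tuple(int(v) for v in (u-[x0,y0])*k),3,[(0,0,255),(0,255,0),(255,0,0)][i],-1)
    out.append(b)
cv2.imwrite("pics/w4.png",np.clip(np.hstack(out)*1.5,0,255).astype(np.uint8))
E
```

```text
[0.39068966 0.33233143 0.00967461] [ 0.14252468  0.64089266 -0.23901793] [-0.7209  0.8923 -0.1222  2.0347  0.4145  0.2376  0.2762]
wrist [[313.6, 233.4], [313.5, 246.7], [313.3, 265.0]]
scene [[328.2, 135.1], [328.4, 129.4], [328.7, 122.9]]
```

View pics/w4.png

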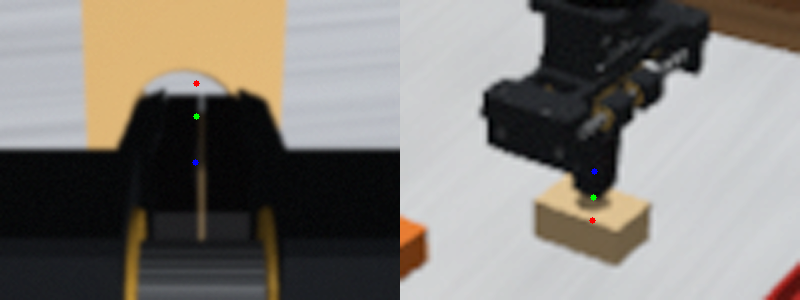

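The visible tips sit about 20–27 mm behind the reported TCP, near the green mark at (593,197) in the crop, and the block is about 3 mm to tool −y. I'll raise, open, and then go about 24 mm lower while watching the force.

Call:
carry_out --plan '[{"rot":[0,0,0],"xyz":[0,-0.003,-0.02],"grip":0},{"rot":[0,0,0],"xyz":[0,-0.003,-0.02],"grip":0},{"rot":[0,0,0],"xyz":[0,-0.003,-0.02],"grip":0},{"rot":[0,0,0],"xyz":[0,-0.003,-0.02],"grip":0},{"rot":[0,0,0],"xyz":[0,-0.003,-0.02],"grip":0},{"rot":[0,0,0],"xyz":[0,-0.003,-0.02],"grip":0},{"rot":[0,0,0],"xyz":[0,-0.003,-0.02],"grip":0},{"rot":[0,0,0],"xyz":[0,-0.003,-0.02],"grip":0}]'

```text
clock: 3.5
tool_pos: [0.3902, 0.3292, 0.0294]
eef_rot: [0.046, 0.999, -0.0, -0.0]
contact_force: [0.5, 0.2, 0.1]
opening: 0.585
finger_force: 0.0
```

Call:
carry_out --plan '[{"rot":[0,0,0],"xyz":[0,0,0],"grip":0},{"rot":[0,0,0],"xyz":[0,0,0],"grip":0},{"rot":[0,0,0],"xyz":[0,0,0],"grip":0},{"rot":[0,0,0],"xyz":[0,0,0.02],"grip":0},{"rot":[0,0,0],"xyz":[0,0,0.03],"grip":0},{"rot":[0,0,0],"xyz":[0,0,0.035],"grip":0},{"rot":[0,0,0],"xyz":[0,0,0.039],"grip":0},{"rot":[0,0,0],"xyz":[0,0,0.039],"grip":0}]'

```text
clock: 4.17
tool_pos: [0.39, 0.329, -0.01]
eef_rot: [0.046, 0.999, -0.0, -0.0]
contact_force: [0.2, -0.1, 1.0]
opening: 0.999
finger_force: 0.0
```

Call:
carry_out --plan '[{"rot":[0,0,0],"xyz":[0,0,0.005],"grip":255},{"rot":[0,0,0],"xyz":[0,0,0.005],"grip":255},{"rot":[0,0,0],"xyz":[0,0,0.005],"grip":255},{"rot":[0,0,0],"xyz":[0,0,0.005],"grip":255},{"rot":[0,0,0],"xyz":[0,0,0.005],"grip":255},{"rot":[0,0,0],"xyz":[0,0,0.005],"grip":255},{"rot":[0,0,0],"xyz":[0,0,0.005],"grip":255},{"rot":[0,0,0],"xyz":[0,0,0.005],"grip":255}]' --squeeze 25

```text
clock: 4.83
tool_pos: [0.3905, 0.3294, -0.0141]
eef_rot: [0.046, 0.999, 0.0, 0.0]
contact_force: [0.1, -0.2, 1.6]
opening: 0.509
finger_force: 25.0
```

Gripped at opening 0.509, which is 45 mm. Next I'll lift and carry it to the far green bay.

Run:
```python
from h import *
goal(.606,-.318,.10,99.1)
```

```text
xyz [-0.2746 -0.6246 -0.1142] rot [0.    0.    1.319] [-0.     0.    -1.822]
```

Call:
carry_out --plan '[{"rot":[0,0,0],"xyz":[0,0,-0.04],"grip":255},{"rot":[0,0,0],"xyz":[0,0,-0.08],"grip":255},{"rot":[0,0,0],"xyz":[0,0,-0.114],"grip":255},{"rot":[0,0,1.32],"xyz":[-0.275,-0.625,-0.114],"grip":255},{"rot":[0,0,1.32],"xyz":[-0.275,-0.625,-0.114],"grip":255},{"rot":[0,0,1.32],"xyz":[-0.275,-0.625,-0.114],"grip":255},{"rot":[0,0,1.32],"xyz":[-0.275,-0.625,-0.114],"grip":255},{"rot":[0,0,1.32],"xyz":[-0.275,-0.625,-0.114],"grip":255}]'

```text
clock: 5.5
tool_pos: [0.4565, 0.1298, 0.0998]
eef_rot: [0.354, 0.935, 0.0, 0.0]
contact_force: [1.2, -0.3, -1.7]
opening: 0.508
finger_force: 25.0
```

Run:
```python
from h import *
goal(.606,-.318,.10,99.1);print(r.get_state()['opening'])
```

```text
xyz [-4.085e-01 -2.367e-01 -1.000e-04] rot [0.    0.    0.689] [-0.     0.    -2.453]
0.5076165885471948
```

Call:
carry_out --plan '[{"rot":[0,0,0.69],"xyz":[-0.408,-0.237,0],"grip":255},{"rot":[0,0,0.69],"xyz":[-0.408,-0.237,0],"grip":255},{"rot":[0,0,0.69],"xyz":[-0.408,-0.237,0],"grip":255},{"rot":[0,0,0.69],"xyz":[-0.408,-0.237,0],"grip":255},{"rot":[0,0,0.69],"xyz":[-0.408,-0.237,0],"grip":255},{"rot":[0,0,0.69],"xyz":[-0.408,-0.237,0],"grip":255},{"rot":[0,0,0.69],"xyz":[-0.408,-0.237,0],"grip":255},{"rot":[0,0,0.69],"xyz":[-0.408,-0.237,0],"grip":255}]'

```text
clock: 6.17
tool_pos: [0.5632, -0.1861, 0.0996]
eef_rot: [0.647, 0.762, -0.0, -0.0]
contact_force: [0.7, 0.5, -0.1]
opening: 0.506
finger_force: 25.0
```

Run:
```python
from h import *
goal(.606,-.318,.10,99.1);s=r.get_state();print(s['opening'],s['tool_pos'])
```

```text
xyz [-0.1371  0.0209 -0.0005] rot [-0.001 -0.     0.004] [ 0.000e+00 -1.000e-03 -3.138e+00]
0.5056641419970912 [ 0.56317912 -0.1860824   0.09958537]
```

Call:
carry_out --plan '[{"rot":[0,0,0],"xyz":[-0.137,0.021,0],"grip":255},{"rot":[0,0,0],"xyz":[-0.137,0.021,0],"grip":255},{"rot":[0,0,0],"xyz":[-0.137,0.021,0],"grip":255},{"rot":[0,0,0],"xyz":[-0.137,0.021,0],"grip":255},{"rot":[0,0,0],"xyz":[-0.137,0.021,0],"grip":255},{"rot":[0,0,0],"xyz":[-0.137,0.021,0],"grip":255}]'

```text
clock: 6.67
tool_pos: [0.6054, -0.3161, 0.0989]
eef_rot: [0.648, 0.762, 0.0, -0.001]
contact_force: [-0.3, 0.7, -0.6]
opening: 0.509
finger_force: 25.0
```

Run:
```python
from h import *
goal(.606,-.318,.10,99.1);s=r.get_state();print(s['opening'],s['tool_pos'])
c=cam("wrist"); im=r.snapshot("wrist"); 
d=np.array([np.cos(np.radians(-80.9)),np.sin(np.radians(-80.9))]);n=np.array([-d[1],d[0]]);o=np.array([.5979,-.2695])
b=im[:,:,::-1].copy()
for a in(-.1,.1):
  for e in(-.06,.06):
    q=proj(c,[*(o+a*d+e*n),.025])[0]; cv2.circle(b,tuple(int(v) for v in q),4,(0,0,255),1)
q=proj(c,[*(s['tool_pos'][:2]),.02])[0]; cv2.circle(b,tuple(int(v) for v in q),4,(255,0,255),1)
cv2.imwrite("pics/w5.png",b)
```

```text
xyz [-0.002   0.0003 -0.0011] rot [-0.001 -0.001  0.002] [ 2.000e-03 -1.000e-03 -3.139e+00]
0.5091625722021608 [ 0.6054256  -0.31607888  0.09894218]
```

View pics/w5.png

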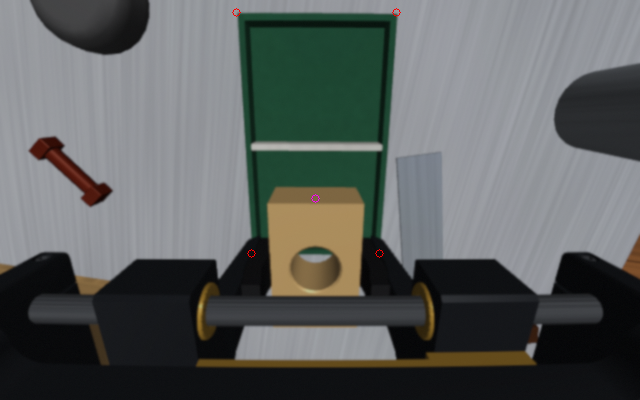

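The block hangs centred over the near bay: divider at row 147, tray end at row 253, TCP mark at row 198. Lowering and releasing with a limited opening.

Call:
carry_out --plan '[{"rot":[0,0,0],"xyz":[-0.001,0,0.04],"grip":255},{"rot":[0,0,0],"xyz":[-0.001,0,0.075],"grip":255},{"rot":[0,0,0],"xyz":[-0.001,0,0.095],"grip":255},{"rot":[0,0,0],"xyz":[-0.001,0,0.101],"grip":255},{"rot":[0,0,0],"xyz":[-0.001,0,0.106],"grip":255},{"rot":[0,0,0],"xyz":[-0.001,0,0.106],"grip":255},{"rot":[0,0,0],"xyz":[-0.001,0,0.106],"grip":85},{"rot":[0,0,0],"xyz":[-0.001,0,0.106],"grip":85}]'

```text
clock: 7.38
tool_pos: [0.6079, -0.3171, -0.0043]
eef_rot: [0.647, 0.762, 0.001, 0.002]
contact_force: [-0.3, -0.2, 0.9]
opening: 0.636
finger_force: 0.0
```

Call:
carry_out --plan '[{"rot":[0,0,0],"xyz":[0,0,0],"grip":85},{"rot":[0,0,0],"xyz":[0,0,0],"grip":85},{"rot":[0,0,0],"xyz":[0,0,-0.03],"grip":85},{"rot":[0,0,0],"xyz":[0,0,-0.07],"grip":0},{"rot":[0,0,0],"xyz":[0,0,-0.106],"grip":0},{"rot":[0,0,0],"xyz":[0,0,-0.106],"grip":0}]'

```text
clock: 7.88
tool_pos: [0.6116, -0.3194, 0.1082]
eef_rot: [0.647, 0.762, 0.002, 0.007]
contact_force: [1.2, -0.2, 0.5]
opening: 0.871
finger_force: 0.0
```

Run:
```python
from h import *
goal(.466,.0743,.08,113.3)
cv2.imwrite("pics/w6.png",r.snapshot("top")[100:350,:,::-1])
```

```text
xyz [ 0.4123 -0.0804  0.0239] rot [ 0.011  0.01  -0.244] [ 0.014 -0.016  2.897]
```

View pics/w6.png

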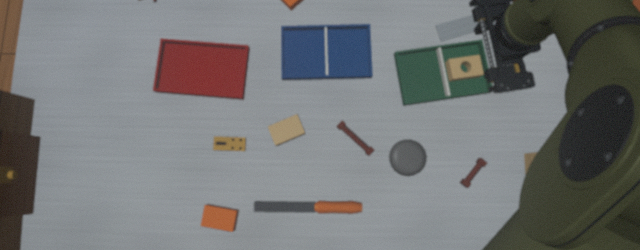

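The block lies flat in the right-hand green bay, at about (465,167) in the full frame. Next is the plain block.

Call:
carry_out --plan '[{"rot":[0,0,-0.245],"xyz":[0.412,-0.08,0],"grip":0},{"rot":[0,0,-0.245],"xyz":[0.412,-0.08,0],"grip":0},{"rot":[0,0,-0.245],"xyz":[0.412,-0.08,0],"grip":0},{"rot":[0,0,-0.245],"xyz":[0.412,-0.08,0],"grip":0},{"rot":[0,0,-0.245],"xyz":[0.412,-0.08,0],"grip":0},{"rot":[0,0,-0.245],"xyz":[0.412,-0.08,0],"grip":0},{"rot":[0,0,-0.245],"xyz":[0.412,-0.08,0],"grip":0},{"rot":[0,0,-0.245],"xyz":[0.412,-0.08,0],"grip":0}]'

```text
clock: 8.6
tool_pos: [0.4891, -0.0028, 0.0993]
eef_rot: [0.549, 0.836, -0.0, -0.0]
contact_force: [0.7, 1.1, -0.9]
opening: 0.995
finger_force: 0.0
```

Run:
```python
from h import *
goal(.466,.0743,.08,113.3);print(r.get_state()['tool_pos'])
```

```text
xyz [0.0799 0.0093 0.0193] rot [-0.001 -0.001  0.001] [ 1.000e-03 -1.000e-03 -3.141e+00]
[ 0.4891121  -0.00276522  0.09928727]
```

Call:
carry_out --plan '[{"rot":[0,0,0],"xyz":[0.08,0.009,0.019],"grip":0},{"rot":[0,0,0],"xyz":[0.08,0.009,0.019],"grip":0},{"rot":[0,0,0],"xyz":[0.08,0.009,0.019],"grip":0},{"rot":[0,0,0],"xyz":[0.08,0.009,0.019],"grip":0},{"rot":[0,0,0],"xyz":[0.08,0.009,0.019],"grip":0}]'

```text
clock: 9.02
tool_pos: [0.4669, 0.0723, 0.0804]
eef_rot: [0.549, 0.836, -0.001, -0.0]
contact_force: [0.7, -0.9, 0.0]
opening: 0.999
finger_force: 0.0
```

Run:
```python
from h import *
print(r.get_state()['tool_pos'],yaw()); print(wmeas(.03,(10,60,110),(30,255,255),(230,90,410,290)))
goal(.466,.0743,-.014,113.3)
```

```text
[0.46694477 0.07228818 0.08036588] 113.38922863778093
(array([465.1,  77.8]), 72.3, 44.1, -66.3)
xyz [ 0.0034 -0.      0.0945] rot [-0.     0.001 -0.001] [1.000e-03 1.000e-03 3.141e+00]
```

Call:
carry_out --plan '[{"rot":[0,0,0],"xyz":[0.005,0,0.04],"grip":0},{"rot":[0,0,0],"xyz":[0.005,0,0.075],"grip":0},{"rot":[0,0,0],"xyz":[0.005,0,0.088],"grip":0},{"rot":[0,0,0],"xyz":[0.005,0,0.094],"grip":0},{"rot":[0,0,0],"xyz":[0.005,0,0.094],"grip":255},{"rot":[0,0,0],"xyz":[0.005,0,0.094],"grip":255},{"rot":[0,0,0],"xyz":[0.005,0,0.094],"grip":255},{"rot":[0,0,0],"xyz":[0.005,0,0.094],"grip":255}]' --squeeze 25

```text
clock: 9.73
tool_pos: [0.4661, 0.0771, -0.0122]
eef_rot: [0.55, 0.835, 0.001, 0.001]
contact_force: [0.1, -0.0, 0.1]
opening: 0.722
finger_force: 0.0
```

Call:
carry_out --plan '[{"rot":[0,0,0],"xyz":[0,0,0],"grip":255},{"rot":[0,0,0],"xyz":[0,0,0],"grip":255},{"rot":[0,0,0],"xyz":[0,0,0],"grip":255}]'

```text
clock: 9.98
tool_pos: [0.4655, 0.0775, -0.0128]
eef_rot: [0.549, 0.836, 0.0, 0.0]
contact_force: [-0.6, 0.3, 5.3]
opening: 0.512
finger_force: 25.0
```

Run:
```python
from h import *
goal(.590,-.221,.10,99.1)
```

```text
xyz [-0.3234 -0.0041 -0.1128] rot [ 0.001 -0.     0.249] [ 0.000e+00  1.000e-03 -2.892e+00]
```

Call:
carry_out --plan '[{"rot":[0,0,0],"xyz":[0,0,-0.04],"grip":255},{"rot":[0,0,0],"xyz":[0,0,-0.08],"grip":255},{"rot":[0,0,0],"xyz":[0,0,-0.113],"grip":255},{"rot":[0,0,0.249],"xyz":[-0.323,-0.004,-0.113],"grip":255},{"rot":[0,0,0.249],"xyz":[-0.323,-0.004,-0.113],"grip":255},{"rot":[0,0,0.249],"xyz":[-0.323,-0.004,-0.113],"grip":255},{"rot":[0,0,0.249],"xyz":[-0.323,-0.004,-0.113],"grip":255},{"rot":[0,0,0.249],"xyz":[-0.323,-0.004,-0.113],"grip":255}]'

```text
clock: 10.65
tool_pos: [0.5456, -0.1168, 0.1]
eef_rot: [0.649, 0.761, -0.0, -0.0]
contact_force: [1.1, 0.6, 0.2]
opening: 0.508
finger_force: 25.0
```

Run:
```python
from h import *
goal(.590,-.221,.10,99.1)
```

```text
xyz [-0.11    0.0273 -0.    ] rot [-0.  0.  0.] [-0.    -0.    -3.141]
```

Call:
carry_out --plan '[{"rot":[0,0,0],"xyz":[-0.11,0.027,0],"grip":255},{"rot":[0,0,0],"xyz":[-0.11,0.027,0],"grip":255},{"rot":[0,0,0],"xyz":[-0.11,0.027,0],"grip":255},{"rot":[0,0,0],"xyz":[-0.11,0.027,0],"grip":255},{"rot":[0,0,0],"xyz":[-0.11,0.027,0],"grip":255},{"rot":[0,0,0],"xyz":[-0.11,0.027,0],"grip":255}]'

```text
clock: 11.15
tool_pos: [0.5888, -0.2179, 0.0993]
eef_rot: [0.648, 0.761, 0.0, -0.001]
contact_force: [0.2, 0.3, -1.2]
opening: 0.503
finger_force: 25.0
```

Run:
```python
from h import *
goal(.590,-.221,-.006,99.1)
```

```text
xyz [-0.0035  0.0008  0.1053] rot [-0.001 -0.002  0.001] [ 3.000e-03 -2.000e-03 -3.141e+00]
```

Call:
carry_out --plan '[{"rot":[0,0,0],"xyz":[-0.001,0,0.04],"grip":255},{"rot":[0,0,0],"xyz":[-0.001,0,0.075],"grip":255},{"rot":[0,0,0],"xyz":[-0.001,0,0.095],"grip":255},{"rot":[0,0,0],"xyz":[-0.001,0,0.101],"grip":255},{"rot":[0,0,0],"xyz":[-0.001,0,0.105],"grip":255},{"rot":[0,0,0],"xyz":[-0.001,0,0.105],"grip":255},{"rot":[0,0,0],"xyz":[-0.001,0,0.105],"grip":85},{"rot":[0,0,0],"xyz":[-0.001,0,0.105],"grip":85}]'

```text
clock: 11.82
tool_pos: [0.5911, -0.2203, -0.0036]
eef_rot: [0.649, 0.761, 0.001, 0.001]
contact_force: [0.4, -0.0, -0.0]
opening: 0.634
finger_force: 0.0
```

Call:
carry_out --plan '[{"rot":[0,0,0],"xyz":[0,0,0],"grip":85},{"rot":[0,0,0],"xyz":[0,0,0],"grip":85},{"rot":[0,0,0],"xyz":[0,0,-0.03],"grip":85},{"rot":[0,0,0],"xyz":[0,0,-0.07],"grip":85},{"rot":[0,0,0],"xyz":[0,0,-0.106],"grip":85},{"rot":[0,0,0],"xyz":[0,0,-0.106],"grip":85}]'

```text
clock: 12.32
tool_pos: [0.5946, -0.222, 0.1082]
eef_rot: [0.649, 0.761, 0.003, 0.006]
contact_force: [0.9, -0.1, 0.8]
opening: 0.669
finger_force: 0.0
```

Run:
```python
from h import *
goal(.4515,-.0744,.10,47.5)
```

```text
xyz [ 0.1684 -0.1182  0.0058] rot [0.014 0.    0.9  ] [-0.     0.017 -2.242]
```

Call:
carry_out --plan '[{"rot":[0,0,0.9],"xyz":[0.168,-0.118,0],"grip":85},{"rot":[0,0,0.9],"xyz":[0.168,-0.118,0],"grip":85},{"rot":[0,0,0.9],"xyz":[0.168,-0.118,0],"grip":85},{"rot":[0,0,0.9],"xyz":[0.168,-0.118,0],"grip":85},{"rot":[0,0,0.9],"xyz":[0.168,-0.118,0.0],"grip":85},{"rot":[0,0,0.9],"xyz":[0.168,-0.118,0.0],"grip":85},{"rot":[0,0,0.9],"xyz":[0.168,-0.118,0.01],"grip":85},{"rot":[0,0,0.9],"xyz":[0.168,-0.118,0.02],"grip":85}]'

```text
clock: 12.98
tool_pos: [0.4472, -0.0724, 0.0813]
eef_rot: [0.916, 0.401, 0.001, 0.001]
contact_force: [0.2, 0.9, -0.3]
opening: 0.663
finger_force: 0.0
```

Call:
carry_out --plan '[{"rot":[0,0,0],"xyz":[0,0,0],"grip":85},{"rot":[0,0,0],"xyz":[0,0,0],"grip":85},{"rot":[0,0,0],"xyz":[0,0,0],"grip":85}]'

```text
clock: 13.23
tool_pos: [0.4469, -0.0732, 0.0811]
eef_rot: [0.915, 0.403, 0.0, 0.0]
contact_force: [-0.5, -0.6, 0.4]
opening: 0.663
finger_force: 0.0
```

Run:
```python
from h import *
s=r.get_state();print(s['tool_pos'],yaw())
c=cam("wrist");im=r.snapshot("wrist");cv2.imwrite("pics/w7.png",im[:,:,::-1])
hsv=cv2.cvtColor(im,cv2.COLOR_RGB2HSV);S=hsv[...,1].astype(int)
m=(((S>90)&((hsv[...,0]<10)|(hsv[...,0]>170)))*255).astype(np.uint8);m[:,:240]=0;m[:,400:]=0;m[300:]=0
print(rect(c,m,.012)); goal(.4515,-.0744,-.018,47.5)
```

```text
[ 0.44690739 -0.07317577  0.08106328] 47.58156026150046
(array([450.1, -73.6]), 96.2, 15.8, 47.8)
xyz [0.0021 0.004  0.0991] rot [ 0.001 -0.001  0.001] [ 1.00e-03  1.00e-03 -3.14e+00]
```

View pics/w7.png

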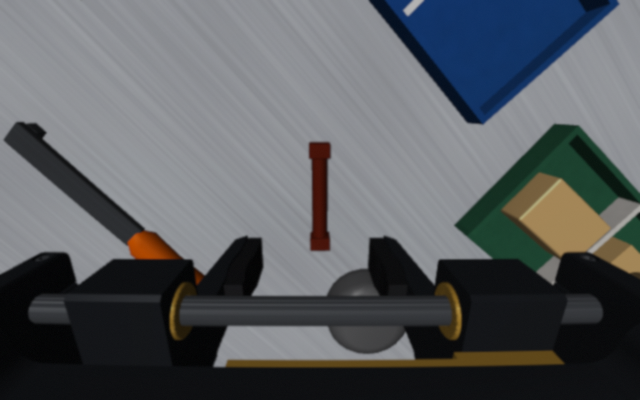

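The long rod is centred between the fingers at (319,195) with the stone clear below at (367,310). Descending gently.

Call:
carry_out --plan '[{"rot":[0,0,0],"xyz":[0.002,0.003,0.04],"grip":85},{"rot":[0,0,0],"xyz":[0.002,0.003,0.075],"grip":85},{"rot":[0,0,0],"xyz":[0.002,0.003,0.09],"grip":85},{"rot":[0,0,0],"xyz":[0.002,0.003,0.095],"grip":85},{"rot":[0,0,0],"xyz":[0.002,0.003,0.097],"grip":85},{"rot":[0,0,0],"xyz":[0.002,0.003,0.097],"grip":85}]'

```text
clock: 13.78
tool_pos: [0.4533, -0.0743, -0.0143]
eef_rot: [0.914, 0.406, -0.002, -0.002]
contact_force: [1.4, 1.1, 0.9]
opening: 0.665
finger_force: 0.0
```

Call:
carry_out --plan '[{"rot":[0,0,0],"xyz":[0,0,0.001],"grip":85},{"rot":[0,0,0],"xyz":[0,0,0.002],"grip":85},{"rot":[0,0,0],"xyz":[0,0,0.002],"grip":85}]'

```text
clock: 14.03
tool_pos: [0.454, -0.0741, -0.0154]
eef_rot: [0.916, 0.401, -0.002, -0.002]
contact_force: [0.2, 0.4, -0.1]
opening: 0.663
finger_force: 0.0
```

Call:
carry_out --plan '[{"rot":[0,0,0],"xyz":[0,0,0.001],"grip":85},{"rot":[0,0,0],"xyz":[0,0,0.002],"grip":85},{"rot":[0,0,0],"xyz":[0,0,0.003],"grip":85},{"rot":[0,0,0],"xyz":[0,0,0.003],"grip":85}]'

```text
clock: 14.37
tool_pos: [0.4543, -0.0742, -0.0181]
eef_rot: [0.915, 0.403, -0.003, -0.002]
contact_force: [0.6, -0.1, 0.3]
opening: 0.666
finger_force: 0.0
```

Call:
carry_out --plan '[{"rot":[0,0,0],"xyz":[0,0,0.001],"grip":255},{"rot":[0,0,0],"xyz":[0,0,0.001],"grip":255},{"rot":[0,0,0],"xyz":[0,0,0.001],"grip":255},{"rot":[0,0,0],"xyz":[0,0,0.001],"grip":255},{"rot":[0,0,0],"xyz":[0,0,0.001],"grip":255},{"rot":[0,0,0],"xyz":[0,0,0.001],"grip":255},{"rot":[0,0,0],"xyz":[0,0,0.001],"grip":255},{"rot":[0,0,0],"xyz":[0,0,0.001],"grip":255}]' --squeeze 20

```text
clock: 15.03
tool_pos: [0.4543, -0.0742, -0.0188]
eef_rot: [0.915, 0.403, -0.004, -0.002]
contact_force: [-0.5, -0.3, 0.5]
opening: 0.148
finger_force: 20.0
```

Run:
```python
from h import *
print(r.get_state()['tool_pos'],yaw());goal(.643,-.059,.10,2.1)
```

```text
[ 0.45431858 -0.07419004 -0.01883104] 47.5497728490159
xyz [ 0.138   0.1281 -0.1204] rot [-0.005  0.007  0.793] [-0.009 -0.006 -2.348]
```

Call:
carry_out --plan '[{"rot":[0,0,0],"xyz":[0,0,-0.04],"grip":255},{"rot":[0,0,0],"xyz":[0,0,-0.08],"grip":255},{"rot":[0,0,0.793],"xyz":[0.138,0.128,-0.12],"grip":255},{"rot":[0,0,0.793],"xyz":[0.138,0.128,-0.12],"grip":255},{"rot":[0,0,0.793],"xyz":[0.138,0.128,-0.12],"grip":255},{"rot":[0,0,0.793],"xyz":[0.138,0.128,-0.12],"grip":255},{"rot":[0,0,0.793],"xyz":[0.138,0.128,-0.12],"grip":255},{"rot":[0,0,0.793],"xyz":[0.138,0.128,-0.12],"grip":255}]'

```text
clock: 15.7
tool_pos: [0.6493, -0.0569, 0.1003]
eef_rot: [0.999, 0.04, -0.001, -0.0]
contact_force: [0.1, -0.5, -0.4]
opening: 0.146
finger_force: 20.0
```

Run:
```python
from h import *
print(r.get_state()['opening']);goal(.645,-.059,.10,2.1)
```

```text
0.14623060228355694
xyz [-0.0045  0.0017  0.0003] rot [-0.     0.002  0.044] [-3.000e-03 -0.000e+00 -3.097e+00]
```

Call:
carry_out --plan '[{"rot":[0,0,0.044],"xyz":[-0.003,0.002,0.03],"grip":255},{"rot":[0,0,0.044],"xyz":[-0.003,0.002,0.03],"grip":255},{"rot":[0,0,0.044],"xyz":[-0.003,0.002,0.03],"grip":255},{"rot":[0,0,0.044],"xyz":[-0.003,0.002,0.03],"grip":255}]'

```text
clock: 16.03
tool_pos: [0.6396, -0.0613, 0.0701]
eef_rot: [1.0, 0.018, -0.004, -0.001]
contact_force: [0.6, -0.9, 0.4]
opening: 0.15
finger_force: 20.0
```

Run:
```python
from h import *
s=r.get_state();print(s['tool_pos'],yaw());goal(.645,-.059,-.011,2.1)
cv2.imwrite("pics/w8.png",r.snapshot("wrist")[:,:,::-1])
```

```text
[ 0.63963369 -0.06127469  0.07007707] 2.0942401354416393
xyz [ 0.0062 -0.0019  0.081 ] rot [-0.002  0.009 -0.   ] [1.400e-02 3.000e-03 3.141e+00]
```

View pics/w8.png

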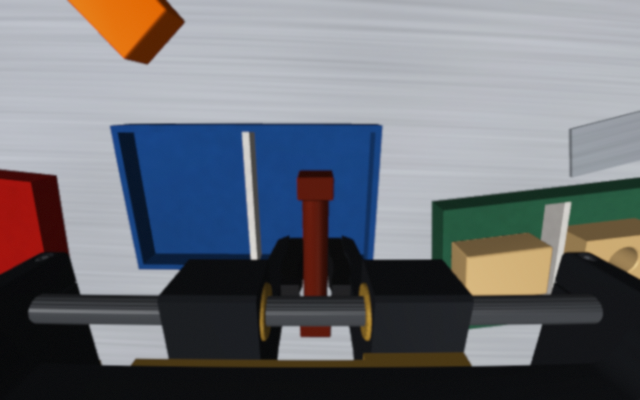

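The rod hangs in the right-hand blue bay, with its far end at row 171, the tray's far wall at row 126 and its near wall at row 268. I'll compute the exact margins.

Run:
```python
from h import *
c=cam("wrist");print(r.get_state()['tool_pos'])
im=r.snapshot("wrist");hsv=cv2.cvtColor(im,cv2.COLOR_RGB2HSV)
m=cv2.inRange(hsv,(100,90,30),(125,255,255))
ys=[np.where(m[:,x])[0] for x in (200,)][0];print('rows col200',ys.min(),ys.max())
x200=cast(c,[(200,ys.min()),(200,ys.max())],.025);print(x200)
row=np.where(m[180])[0];print('row180',row.min(),row.max());print(cast(c,[(row.min(),180),(row.max(),180)],.025), 'div',cast(c,[(252,180)],.025))
print('rod far top edge',cast(c,[(316,171),(316,200)],.07+.02+.018))
```

```text
[ 0.64014474 -0.0614118   0.07060804]
rows col200 125 259
[[0.70137093 0.02619249]
 [0.59109711 0.03525439]]
row180 121 377
[[ 0.65770769  0.09165176]
 [ 0.6648779  -0.10700378]] div [[ 0.6613335  -0.01081285]]
rod far top edge [[ 0.68787783 -0.0590913 ]
 [ 0.67350035 -0.05962688]]
```

Call:
carry_out --plan '[{"rot":[0,0,0],"xyz":[0.005,-0.002,0.02],"grip":255},{"rot":[0,0,0],"xyz":[0.005,-0.002,0.05],"grip":255},{"rot":[0,0,0],"xyz":[0.005,-0.002,0.07],"grip":255},{"rot":[0,0,0],"xyz":[0.005,-0.002,0.077],"grip":255},{"rot":[0,0,0],"xyz":[0.005,-0.002,0.081],"grip":255},{"rot":[0,0,0],"xyz":[0.005,-0.002,0.081],"grip":255},{"rot":[0,0,0],"xyz":[0.005,-0.002,0.081],"grip":255}]'

```text
clock: 16.72
tool_pos: [0.6451, -0.0595, -0.01]
eef_rot: [1.0, 0.018, -0.003, -0.0]
contact_force: [0.5, -0.3, 0.1]
opening: 0.149
finger_force: 20.0
```

Call:
carry_out --plan '[{"rot":[0,0,0],"xyz":[0,0,0.002],"grip":255},{"rot":[0,0,0],"xyz":[0,0,0.002],"grip":150},{"rot":[0,0,0],"xyz":[0,0,0.002],"grip":150},{"rot":[0,0,0],"xyz":[0,0,0.002],"grip":150},{"rot":[0,0,0],"xyz":[0,0,0.002],"grip":150},{"rot":[0,0,0],"xyz":[0,0,0.002],"grip":150},{"rot":[0,0,0],"xyz":[0,0,-0.03],"grip":150},{"rot":[0,0,0],"xyz":[0,0,-0.07],"grip":150}]'

```text
clock: 17.38
tool_pos: [0.642, -0.0579, 0.0562]
eef_rot: [1.0, 0.018, -0.008, -0.002]
contact_force: [1.2, 0.6, 0.4]
opening: 0.411
finger_force: 0.0
```

Call:
carry_out --plan '[{"rot":[0,0,0],"xyz":[0,0,-0.04],"grip":150},{"rot":[0,0,0],"xyz":[0,0,-0.06],"grip":150},{"rot":[0,0,0],"xyz":[0,0,-0.06],"grip":150}]'

```text
clock: 17.63
tool_pos: [0.6485, -0.0609, 0.1242]
eef_rot: [1.0, 0.018, 0.0, 0.001]
contact_force: [0.2, -0.7, 0.5]
opening: 0.413
finger_force: 0.0
```

Run:
```python
from h import *
goal(.3786,-.3305,.15,-39.6)
a=r.snapshot("scene")
cv2.imwrite("pics/s9.png",np.clip(a[:,:,::-1]*1.3,0,255).astype(np.uint8))
```

```text
xyz [-0.2793  0.2599 -0.0257] rot [ 0.001 -0.001  0.727] [ 1.000e-03  1.000e-03 -2.415e+00]
```

View pics/s9.png

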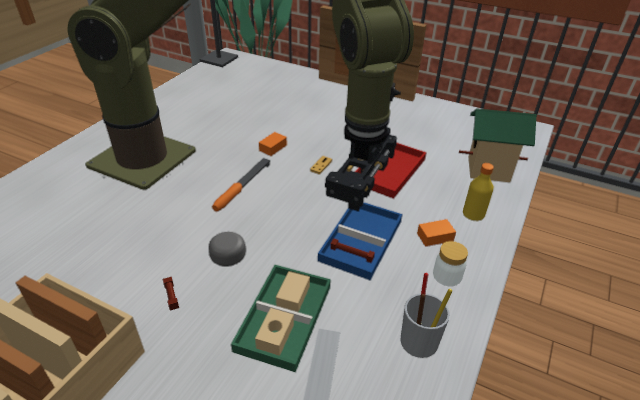

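The long rod lies in its bay and both blocks are in the green tray. Next I'll locate the near wall of the rack, whose scene corner is at (143,347) at the bottom and (137,316) at the top.

Run:
```python
from h import *
c=cam("scene")
print(cast(c,[(143,347)],0),[(z,cast(c,[(137,316)],z).round(3).tolist()) for z in(.04,.05,.06,.08)])
print('left/back corner', [(z,cast(c,[(55,277)],z).round(3).tolist()) for z in(0,.05,.06,.08)])
```

```text
[[ 0.41057879 -0.44514115]] [(0.04, [[0.383, -0.418]]), (0.05, [[0.39, -0.423]]), (0.06, [[0.397, -0.428]]), (0.08, [[0.412, -0.437]])]
left/back corner [(0, [[0.141, -0.403]]), (0.05, [[0.191, -0.427]]), (0.06, [[0.201, -0.432]]), (0.08, [[0.221, -0.441]])]
```

The rack wall is at y ≈ −0.43 and about 0.06–0.08 m high, so gripping the short rod square-on would bring the gripper body within a few mm of it. I'll approach turned about 16°, so the rod aligns itself to the pads as they close.

Run:
```python
from h import *
goal(.376,-.328,.12,-56)
```

```text
xyz [-0.2803  0.2583  0.0021] rot [1.000e-03 3.000e-03 1.013e+00] [-4.000e-03  1.000e-03 -2.128e+00]
```

Call:
carry_out --plan '[{"rot":[0,0,1.013],"xyz":[-0.28,0.258,0],"grip":85},{"rot":[0,0,1.013],"xyz":[-0.28,0.258,0],"grip":85},{"rot":[0,0,1.013],"xyz":[-0.28,0.258,0],"grip":85},{"rot":[0,0,1.013],"xyz":[-0.28,0.258,0],"grip":85},{"rot":[0,0,1.013],"xyz":[-0.28,0.258,0],"grip":85},{"rot":[0,0,1.013],"xyz":[-0.28,0.258,0],"grip":85},{"rot":[0,0,1.013],"xyz":[-0.28,0.258,0],"grip":85},{"rot":[0,0,1.013],"xyz":[-0.28,0.258,0],"grip":85}]'

```text
clock: 18.35
tool_pos: [0.4062, -0.2936, 0.119]
eef_rot: [0.885, -0.466, -0.005, 0.001]
contact_force: [0.3, -0.8, 0.3]
opening: 0.668
finger_force: 0.0
```

Run:
```python
from h import *
print(r.get_state()['tool_pos'],yaw());goal(.376,-.328,.12,-56)
```

```text
[ 0.40618189 -0.29361238  0.11898584] -55.554553572827686
xyz [ 0.0113  0.0443 -0.0008] rot [0.007 0.008 0.008] [-0.013  0.011 -3.134]
```

Call:
carry_out --plan '[{"rot":[0,0,0],"xyz":[0.011,0.044,0.02],"grip":85},{"rot":[0,0,0],"xyz":[0.011,0.044,0.02],"grip":85},{"rot":[0,0,0],"xyz":[0.011,0.044,0.02],"grip":85},{"rot":[0,0,0],"xyz":[0.011,0.044,0.02],"grip":85},{"rot":[0,0,0],"xyz":[0.011,0.044,0.02],"grip":85}]'

```text
clock: 18.77
tool_pos: [0.3795, -0.3258, 0.0998]
eef_rot: [0.887, -0.462, -0.005, 0.0]
contact_force: [0.1, -0.8, 0.2]
opening: 0.666
finger_force: 0.0
```

Run:
```python
from h import *
s=r.get_state();print(s['tool_pos'],yaw())
c=cam("wrist");im=r.snapshot("wrist");cv2.imwrite("pics/w10.png",im[:,:,::-1])
hsv=cv2.cvtColor(im,cv2.COLOR_RGB2HSV);S=hsv[...,1].astype(int)
m=(((S>120)&((hsv[...,0]<8)|(hsv[...,0]>170)))*255).astype(np.uint8);m[:,:240]=0;m[:,400:]=0;m[300:]=0;m[:100]=0
b=rect(c,m,.012);print(b); goal(*b[0]/1000,-.019,-56)
```

```text
[ 0.37954757 -0.32579094  0.09976415] -55.06759502673166
(array([ 377.2, -329.1]), 70.7, 16.3, -40.1)
xyz [0.0021 0.0034 0.119 ] rot [0.005 0.007 0.017] [-0.011  0.008 -3.125]
```

View pics/w10.png

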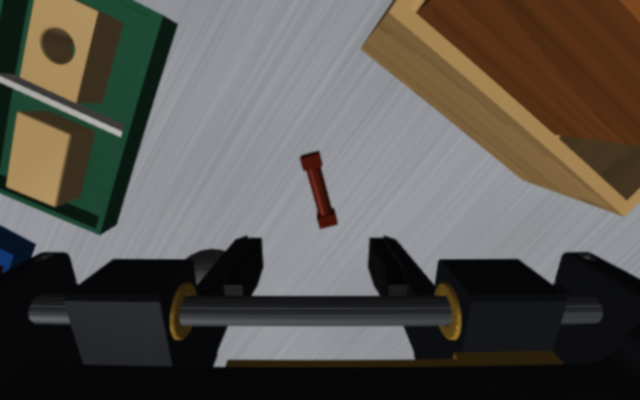

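The short rod is between the fingers at (318,190) and the rack's edge is clear of the gripper's footprint. Descending.

Call:
carry_out --plan '[{"rot":[0,0,0],"xyz":[0.001,0.003,0.04],"grip":85},{"rot":[0,0,0],"xyz":[0.001,0.003,0.07],"grip":85},{"rot":[0,0,0],"xyz":[0.001,0.003,0.09],"grip":85},{"rot":[0,0,0],"xyz":[0.001,0.003,0.105],"grip":85},{"rot":[0,0,0],"xyz":[0.001,0.003,0.113],"grip":85},{"rot":[0,0,0],"xyz":[0.001,0.003,0.116],"grip":85},{"rot":[0,0,0],"xyz":[0.001,0.003,0.116],"grip":85}]'

```text
clock: 19.4
tool_pos: [0.3763, -0.3288, -0.0161]
eef_rot: [0.887, -0.463, -0.004, 0.001]
contact_force: [-0.0, -0.3, -0.5]
opening: 0.667
finger_force: 0.0
```

Call:
carry_out --plan '[{"rot":[0,0,0],"xyz":[0,0,0.001],"grip":85},{"rot":[0,0,0],"xyz":[0,0,0.002],"grip":85},{"rot":[0,0,0],"xyz":[0,0,0.002],"grip":85}]'

```text
clock: 19.65
tool_pos: [0.3759, -0.33, -0.0171]
eef_rot: [0.886, -0.463, -0.004, 0.002]
contact_force: [0.1, 0.0, 0.6]
opening: 0.669
finger_force: 0.0
```

Call:
carry_out --plan '[{"rot":[0,0,0],"xyz":[0,0,0.001],"grip":255},{"rot":[0,0,0],"xyz":[0,0,0.002],"grip":255},{"rot":[0,0,0],"xyz":[0,0,0.002],"grip":255},{"rot":[0,0,0],"xyz":[0,0,0.002],"grip":255},{"rot":[0,0,0],"xyz":[0,0,0.002],"grip":255},{"rot":[0,0,0],"xyz":[0,0,0.002],"grip":255},{"rot":[0,0,0],"xyz":[0,0,0.002],"grip":255},{"rot":[0,0,0],"xyz":[0,0,0.002],"grip":255}]' --squeeze 20

```text
clock: 20.32
tool_pos: [0.3754, -0.3301, -0.0195]
eef_rot: [0.886, -0.464, -0.004, 0.001]
contact_force: [-1.0, 0.0, 0.2]
opening: 0.151
finger_force: 20.0
```

Run:
```python
from h import *
print(r.get_state()['tool_pos'],yaw());goal(.639,.039,.11,2.1)
```

```text
[ 0.37536215 -0.3300638  -0.01952971] -55.24990157049438
xyz [-0.1537 -0.4262 -0.1312] rot [ 0.003  0.009 -1.001] [ 0.01  -0.003  2.141]
```

Call:
carry_out --plan '[{"rot":[0,0,0],"xyz":[0,0,-0.04],"grip":255},{"rot":[0,0,0],"xyz":[0,0,-0.08],"grip":255},{"rot":[0,0,0],"xyz":[0,0,-0.12],"grip":255},{"rot":[0,0,-1.0],"xyz":[-0.154,-0.426,-0.131],"grip":255},{"rot":[0,0,-1.0],"xyz":[-0.154,-0.426,-0.131],"grip":255},{"rot":[0,0,-1.0],"xyz":[-0.154,-0.426,-0.131],"grip":255},{"rot":[0,0,-1.0],"xyz":[-0.154,-0.426,-0.131],"grip":255},{"rot":[0,0,-1.0],"xyz":[-0.154,-0.426,-0.131],"grip":255}]'

```text
clock: 20.98
tool_pos: [0.4977, -0.1584, 0.1049]
eef_rot: [0.986, -0.166, -0.004, -0.0]
contact_force: [0.0, -0.5, -0.6]
opening: 0.151
finger_force: 20.0
```

Run:
```python
from h import *
print(r.get_state()['tool_pos'],yaw());goal(.639,.039,.11,2.1)
```

```text
[ 0.49774295 -0.15842716  0.10491862] -19.091474147394877
xyz [ 0.0689 -0.2328 -0.006 ] rot [-0.     0.009 -0.37 ] [0.012 0.    2.772]
```

Call:
carry_out --plan '[{"rot":[0,0,-0.37],"xyz":[0.069,-0.233,0],"grip":255},{"rot":[0,0,-0.37],"xyz":[0.069,-0.233,0],"grip":255},{"rot":[0,0,-0.37],"xyz":[0.069,-0.233,0],"grip":255},{"rot":[0,0,-0.37],"xyz":[0.069,-0.233,0],"grip":255},{"rot":[0,0,-0.37],"xyz":[0.069,-0.233,0],"grip":255},{"rot":[0,0,-0.37],"xyz":[0.069,-0.233,0.01],"grip":255},{"rot":[0,0,-0.37],"xyz":[0.069,-0.233,0.03],"grip":255},{"rot":[0,0,-0.37],"xyz":[0.069,-0.233,0.03],"grip":255}]'

```text
clock: 21.65
tool_pos: [0.6376, 0.0406, 0.0702]
eef_rot: [1.0, 0.018, -0.007, -0.002]
contact_force: [-1.7, -0.5, -1.9]
opening: 0.149
finger_force: 20.0
```

Call:
carry_out --plan '[{"rot":[0,0,0],"xyz":[0,0,0],"grip":255},{"rot":[0,0,0],"xyz":[0,0,0],"grip":255},{"rot":[0,0,0],"xyz":[0,0,0],"grip":255}]'

```text
clock: 21.9
tool_pos: [0.6395, 0.0345, 0.075]
eef_rot: [1.0, 0.014, -0.004, -0.0]
contact_force: [0.0, -0.6, -0.8]
opening: 0.151
finger_force: 20.0
```

Run:
```python
from h import *
s=r.get_state();print(s['tool_pos'],s['opening'],yaw());goal(.640,.039,-.0125,2.1)
cv2.imwrite("pics/w11.png",r.snapshot("wrist")[:,:,::-1])
```

```text
[0.63946334 0.03446929 0.0749986 ] 0.1513088657766617 1.6135494401020618
xyz [ 0.0013 -0.0045  0.0875] rot [-0.001  0.007 -0.008] [1.100e-02 1.000e-03 3.133e+00]
```

View pics/w11.png

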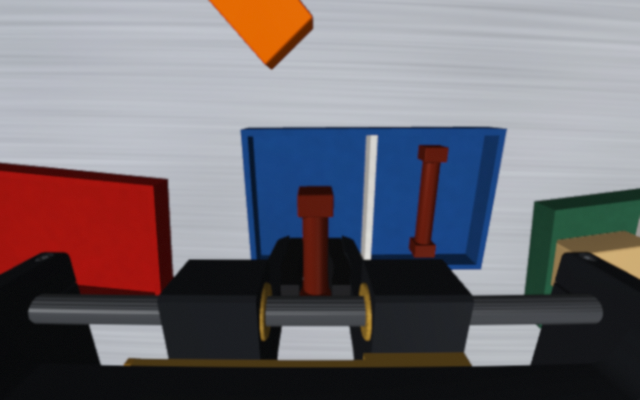

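The short rod hangs over the left blue bay, which spans columns 250–368, and the long rod lies well in the right one. Lowering.

Call:
carry_out --plan '[{"rot":[0,0,0],"xyz":[0.001,-0.004,0.03],"grip":255},{"rot":[0,0,0],"xyz":[0.001,-0.004,0.055],"grip":255},{"rot":[0,0,0],"xyz":[0.001,-0.004,0.075],"grip":255},{"rot":[0,0,0],"xyz":[0.001,-0.004,0.083],"grip":255},{"rot":[0,0,0],"xyz":[0.001,-0.004,0.087],"grip":255},{"rot":[0,0,0],"xyz":[0.001,-0.004,0.087],"grip":255},{"rot":[0,0,0],"xyz":[0.001,-0.004,0.087],"grip":255}]'

```text
clock: 22.53
tool_pos: [0.6404, 0.04, -0.0119]
eef_rot: [1.0, 0.015, -0.003, -0.001]
contact_force: [0.5, 0.5, 0.0]
opening: 0.154
finger_force: 20.0
```

Call:
carry_out --plan '[{"rot":[0,0,0],"xyz":[0,0,0.001],"grip":255},{"rot":[0,0,0],"xyz":[0,0,0.001],"grip":150},{"rot":[0,0,0],"xyz":[0,0,0.001],"grip":150},{"rot":[0,0,0],"xyz":[0,0,0.001],"grip":150},{"rot":[0,0,0],"xyz":[0,0,0.001],"grip":150},{"rot":[0,0,0],"xyz":[0,0,0.001],"grip":150},{"rot":[0,0,0],"xyz":[0,0,-0.03],"grip":150},{"rot":[0,0,0],"xyz":[0,0,-0.07],"grip":150}]'

```text
clock: 23.2
tool_pos: [0.6369, 0.0408, 0.0543]
eef_rot: [1.0, 0.015, -0.008, -0.001]
contact_force: [-0.0, 0.6, 0.8]
opening: 0.408
finger_force: 0.0
```

Call:
carry_out --plan '[{"rot":[0,0,0],"xyz":[0,0,-0.03],"grip":85},{"rot":[0,0,0],"xyz":[0,0,-0.04],"grip":85}]'

```text
clock: 23.37
tool_pos: [0.6434, 0.0397, 0.1016]
eef_rot: [1.0, 0.015, -0.0, -0.0]
contact_force: [-0.1, 0.3, -0.1]
opening: 0.538
finger_force: 0.0
```

Run:
```python
from h import *
goal(.4356,.199,.10,90.8)
```

```text
xyz [-0.2028 -0.1656  0.0019] rot [-1.000e-03 -0.000e+00 -1.554e+00] [-0.000e+00  1.000e-03  1.587e+00]
```

Call:
carry_out --plan '[{"rot":[0,0,-1.554],"xyz":[-0.203,-0.166,0],"grip":85},{"rot":[0,0,-1.554],"xyz":[-0.203,-0.166,0],"grip":85},{"rot":[0,0,-1.554],"xyz":[-0.203,-0.166,0],"grip":85},{"rot":[0,0,-1.554],"xyz":[-0.203,-0.166,0],"grip":85},{"rot":[0,0,-1.554],"xyz":[-0.203,-0.166,0],"grip":85},{"rot":[0,0,-1.554],"xyz":[-0.203,-0.166,0],"grip":85},{"rot":[0,0,-1.554],"xyz":[-0.203,-0.166,0],"grip":85},{"rot":[0,0,-1.554],"xyz":[-0.203,-0.166,0],"grip":85}]'

```text
clock: 24.03
tool_pos: [0.4276, 0.2033, 0.0984]
eef_rot: [0.867, 0.499, -0.005, -0.004]
contact_force: [0.2, 0.3, 0.4]
opening: 0.666
finger_force: 0.0
```

Run:
```python
from h import *
goal(.4356,.199,.08,90.8);print(yaw())
```

```text
xyz [0.0004 0.0093 0.0183] rot [-0.014  0.001 -0.54 ] [1.000e-03 1.800e-02 2.601e+00]
59.83429014826032
```

Call:
carry_out --plan '[{"rot":[0,0,-0.54],"xyz":[0,0.006,0.018],"grip":85},{"rot":[0,0,-0.54],"xyz":[0,0.006,0.018],"grip":85},{"rot":[0,0,-0.54],"xyz":[0,0.006,0.018],"grip":85},{"rot":[0,0,-0.54],"xyz":[0,0.006,0.018],"grip":85},{"rot":[0,0,-0.54],"xyz":[0,0.006,0.018],"grip":85},{"rot":[0,0,-0.54],"xyz":[0,0.006,0.018],"grip":85},{"rot":[0,0,-0.54],"xyz":[0,0.006,0.018],"grip":85},{"rot":[0,0,-0.54],"xyz":[0,0.006,0.018],"grip":85}]'

```text
clock: 24.7
tool_pos: [0.4373, 0.197, 0.0807]
eef_rot: [0.708, 0.706, -0.003, -0.004]
contact_force: [-0.2, -0.3, 0.4]
opening: 0.664
finger_force: 0.0
```

Run:
```python
from h import *
s=r.get_state();print(s['tool_pos'],yaw())
b=wmeas(.01,(15,100,80),(35,255,255),(250,110,390,270));print(b); goal(*b[0]/1000,-.02,90.8)
```

```text
[0.4373208  0.19701575 0.08068685] 89.87067023928334
(array([435.6, 201.7]), 70.3, 28.9, 88.9)
xyz [ 0.0045 -0.0009  0.1007] rot [-0.008 -0.001 -0.016] [-2.000e-03  1.300e-02  3.126e+00]
```

Call:
carry_out --plan '[{"rot":[0,0,-0.015],"xyz":[0.004,-0.001,0.04],"grip":85},{"rot":[0,0,-0.015],"xyz":[0.004,-0.001,0.075],"grip":85},{"rot":[0,0,-0.015],"xyz":[0.004,-0.001,0.09],"grip":85},{"rot":[0,0,-0.015],"xyz":[0.004,-0.001,0.097],"grip":85},{"rot":[0,0,-0.015],"xyz":[0.004,-0.001,0.1],"grip":85},{"rot":[0,0,-0.015],"xyz":[0.004,-0.001,0.1],"grip":85},{"rot":[0,0,-0.015],"xyz":[0.004,-0.001,0.1],"grip":85}]'

```text
clock: 25.33
tool_pos: [0.4361, 0.2013, -0.0184]
eef_rot: [0.702, 0.712, -0.002, -0.003]
contact_force: [-0.2, 0.6, 0.8]
opening: 0.668
finger_force: 0.0
```

Call:
carry_out --plan '[{"rot":[0,0,0],"xyz":[0,0,0.001],"grip":85},{"rot":[0,0,0],"xyz":[0,0,0.002],"grip":85},{"rot":[0,0,0],"xyz":[0,0,0.002],"grip":85}]'

```text
clock: 25.58
tool_pos: [0.436, 0.2014, -0.0206]
eef_rot: [0.702, 0.712, -0.002, -0.003]
contact_force: [-0.5, -0.2, -0.1]
opening: 0.667
finger_force: 0.0
```

Call:
carry_out --plan '[{"rot":[0,0,0],"xyz":[0,0,0.001],"grip":255},{"rot":[0,0,0],"xyz":[0,0,0.001],"grip":255},{"rot":[0,0,0],"xyz":[0,0,0.001],"grip":255},{"rot":[0,0,0],"xyz":[0,0,0.001],"grip":255},{"rot":[0,0,0],"xyz":[0,0,0.001],"grip":255},{"rot":[0,0,0],"xyz":[0,0,0.001],"grip":255},{"rot":[0,0,0],"xyz":[0,0,0.001],"grip":255},{"rot":[0,0,0],"xyz":[0,0,0.001],"grip":255}]' --squeeze 40

```text
clock: 26.25
tool_pos: [0.4355, 0.2012, -0.0222]
eef_rot: [0.702, 0.712, -0.002, -0.004]
contact_force: [0.5, -0.7, -0.5]
opening: 0.328
finger_force: 39.8
```

Run:
```python
from h import *
s=r.get_state();print(s['tool_pos'],s['opening'],s['finger_force']);goal(.600,.266,.08,85.8)
```

```text
[ 0.43553044  0.20121595 -0.02223055] 0.32833538186970673 39.84582602977753
xyz [ 0.0624  0.1646 -0.1035] rot [-0.008 -0.001  0.088] [ 2.000e-03 -1.300e-02 -3.053e+00]
```

Call:
carry_out --plan '[{"rot":[0,0,0],"xyz":[0,0,-0.015],"grip":255},{"rot":[0,0,0],"xyz":[0,0,-0.04],"grip":255},{"rot":[0,0,0],"xyz":[0,0,-0.07],"grip":255},{"rot":[0,0,0],"xyz":[0,0,-0.1],"grip":255},{"rot":[0,0,0.088],"xyz":[0.02,0.04,-0.103],"grip":255},{"rot":[0,0,0.088],"xyz":[0.035,0.08,-0.103],"grip":255},{"rot":[0,0,0.088],"xyz":[0.05,0.12,-0.103],"grip":255},{"rot":[0,0,0.088],"xyz":[0.062,0.158,-0.103],"grip":255}]'

```text
clock: 26.92
tool_pos: [0.5911, 0.2656, 0.0802]
eef_rot: [0.732, 0.681, -0.003, -0.004]
contact_force: [0.4, 0.4, -0.5]
opening: 0.332
finger_force: 39.8
```

Call:
carry_out --plan '[{"rot":[0,0,0],"xyz":[0,0,0],"grip":255},{"rot":[0,0,0],"xyz":[0,0,0],"grip":255},{"rot":[0,0,0],"xyz":[0,0,0],"grip":255}]'

```text
clock: 27.17
tool_pos: [0.5886, 0.2636, 0.0786]
eef_rot: [0.732, 0.681, -0.004, -0.004]
contact_force: [0.4, -0.4, -1.2]
opening: 0.333
finger_force: 39.8
```

Run:
```python
from h import *
s=r.get_state();print(s['tool_pos'],s['opening'],s['finger_force']);goal(.600,.266,-.016,85.8)
cv2.imwrite("pics/w12.png",r.snapshot("wrist")[:,:,::-1])
```

```text
[0.58857577 0.26355837 0.0786426 ] 0.33285694233309393 39.8498010635376
xyz [0.0033 0.0123 0.0945] rot [-0.011  0.001  0.   ] [-1.000e-03 -1.800e-02 -3.141e+00]
```

View pics/w12.png

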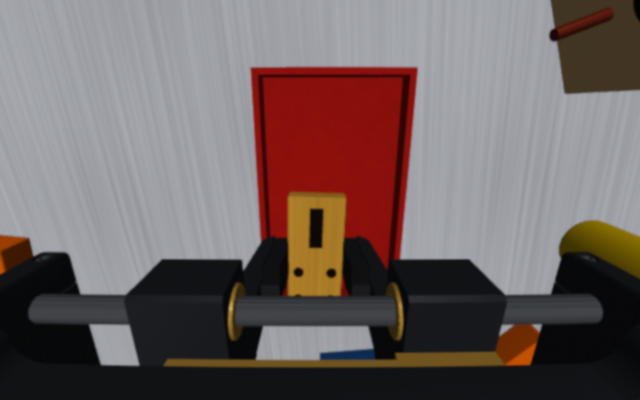

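The hasp is held flat, with its slot at (316,228), and the red tray is centred about 12 mm to tool +y. Shifting, lowering and releasing.

Call:
carry_out --plan '[{"rot":[0,0,0],"xyz":[0.003,0.011,0.03],"grip":255},{"rot":[0,0,0],"xyz":[0.003,0.011,0.06],"grip":255},{"rot":[0,0,0],"xyz":[0.003,0.011,0.08],"grip":255},{"rot":[0,0,0],"xyz":[0.003,0.011,0.09],"grip":255},{"rot":[0,0,0],"xyz":[0.003,0.011,0.094],"grip":255},{"rot":[0,0,0],"xyz":[0.003,0.011,0.094],"grip":255},{"rot":[0,0,0],"xyz":[0.003,0.011,0.094],"grip":255}]'

```text
clock: 27.8
tool_pos: [0.601, 0.2668, -0.0134]
eef_rot: [0.732, 0.681, -0.002, -0.003]
contact_force: [0.2, 0.8, -0.2]
opening: 0.334
finger_force: 39.8
```

Call:
carry_out --plan '[{"rot":[0,0,0],"xyz":[0,0,0.002],"grip":255},{"rot":[0,0,0],"xyz":[0,0,0.002],"grip":255},{"rot":[0,0,0],"xyz":[0,0,0.002],"grip":120},{"rot":[0,0,0],"xyz":[0,0,0.002],"grip":120},{"rot":[0,0,0],"xyz":[0,0,0.002],"grip":120},{"rot":[0,0,0],"xyz":[0,0,0.002],"grip":120},{"rot":[0,0,0],"xyz":[0,0,-0.03],"grip":120},{"rot":[0,0,0],"xyz":[0,0,-0.07],"grip":120}]'

```text
clock: 28.47
tool_pos: [0.5982, 0.2654, 0.0529]
eef_rot: [0.732, 0.681, -0.006, -0.005]
contact_force: [-0.6, -0.3, 0.1]
opening: 0.535
finger_force: 0.0
```

Call:
carry_out --plan '[{"rot":[0,0,0],"xyz":[0,0,-0.04],"grip":120},{"rot":[0,0,0],"xyz":[-0.04,-0.04,-0.08],"grip":120},{"rot":[0,0,0],"xyz":[-0.06,-0.08,-0.1],"grip":120},{"rot":[0,0,0],"xyz":[-0.06,-0.12,-0.1],"grip":120},{"rot":[0,0,0],"xyz":[-0.06,-0.16,-0.1],"grip":120},{"rot":[0,0,0],"xyz":[-0.06,-0.16,-0.1],"grip":120}]'

```text
clock: 28.97
tool_pos: [0.4339, 0.2171, 0.1579]
eef_rot: [0.732, 0.681, -0.004, -0.004]
contact_force: [-0.6, 0.8, 0.0]
opening: 0.527
finger_force: 0.0
```

Run:
```python
from h import *
b=np.vstack([r.snapshot("top")[100:300,130:530],r.snapshot("scene")[100:380,130:530]])
cv2.imwrite("pics/f.png",np.clip(cv2.resize(b,(500,600))[:,:,::-1]*1.3,0,255).astype(np.uint8))
```

```text
(no output)
```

View pics/f.png

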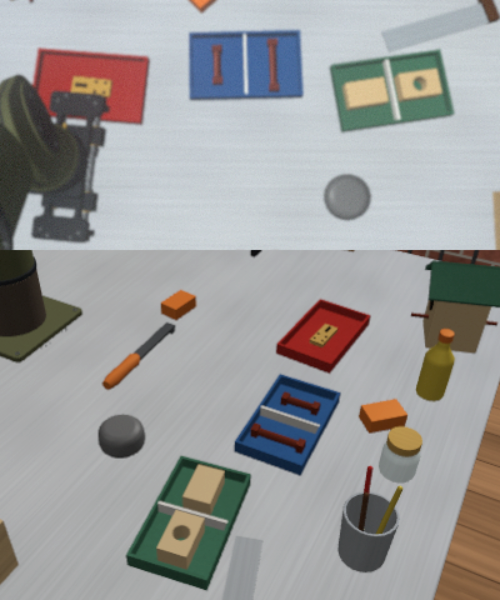

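The final crops show each part lying flat in its own bay: blocks in green, rods in blue, and the hasp in red. The stone hasn't moved and the gripper is clear.

```bash
python3 -c "
from plant import r
print(r.finish_job())"
```

```text
the job is handed in; nothing more can be done
None
```

The job is handed in: both maple blocks are in the green tray and both cherry rods in the blue tray, one to a bay, with the hasp in the red tray and the stone not moved (arm clock about 29 s; no score was returned).

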